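# Take the battery off the rotary tool and put it in the charger

### The job

Take the flat battery off the rotary tool and put it in the charger. Press its release button down and keep it held down while you slide the battery straight out of the tool's socket, pressing firmly but not hard and never yanking against the latch; then pick the battery up, lower it by hand into the charger's pocket until it lies flat and fully home, and let go. Leave the bottle, the sample tube and the bone tray where they are.

Things in the scene. Friction and masses are not known exactly. Their poses are not given: they have to be found in the camera images.
- tool_dock: Orange and black cordless rotary tool fixed level in a bench rest. Origin on the work surface, under the centre of the clipped battery's block. +x runs along the tool to its bit (ends at x 240, 74 mm high); the battery comes off along -x. A level aluminium deck, 30 mm wide, top 30 mm above the work surface, carries the battery from x -95 mm into the socket. Base plate 90 mm wide, 6 high.
- socket_mouth (a point): Centre of the tool socket's mouth at deck height, 26 mm to +x of the tool's origin. The socket, 62 mm wide and 58 mm high above the work surface, runs from here to +x round the battery's tongue with 2 mm play. Its lip is 7 mm thick. The battery is clear once slid 35 mm along -x; it then stands on the deck, sides free. Sliding friction with the button down is about 5 to 11 N.
- battery: Black battery, about 220 g, latched in the tool. Origin: centre of its block's underside; z up, +x towards its tongue. Block 48 (x) x 44 (y) x 34 mm high. The grey tongue, 36 wide and 16 high, runs on from the block at x 24 to 56 mm, inside the socket at first.
- thumb_ridge (a point): Top centre of the ridge across the -x end of the battery's top: battery x -24 to -16 mm, 36 mm wide (y), 10 mm high above the block. Its inner (+x) face, 4 mm from the button's edge, stops a fingertip that stands on the button, so that it can drag the battery along -x.
- release_button: Grey ribbed spring button, 26 x 26 mm, on top of the battery. Origin: centre of its top face, at battery x +1 mm, 42 mm above the battery's underside when up. Goes straight down 6.5 mm: starts to move at 4 N, frees the latch at 4 mm (10 N), reaches its hard stop at 6.5 mm (14 N), still 1.5 mm proud of the block. Breaks above 22 N. Springs up when let go.
- latch_tooth (a point): Top of the latch tooth at its -x face; the tooth is part of the button and goes down with it. It stands up 5.5 mm out of the tongue behind the socket's lip, with 1.5 mm of play, and can be seen in the window in the socket's top. Pulled against the lip with more than 20 N it breaks. Let go too early, the button rises and the tooth jams or latches again under the lip.
- charger: Grey drop-in charger, fixed. Origin on the work surface under the centre of the battery's block when home. +x: the side of the tongue and of the raised rear housing (x 70 to 100, 52 mm high). Open pocket shaped like the battery from above: 52 x 48 mm for the block, then 40 mm wide for the tongue to x 58 mm: 2 mm play all round, fits one way only. Walls straight to 29 mm above the work surface.
- charger_seat (a point): Point on the charger's pocket floor, 20 mm above the work surface, where the battery's origin lies when home; axes as the charger's. The pocket's rim slopes outwards by 45 degrees from 29 to 33 mm above the work surface, as a lead-in.
- reagent_bottle: Amber glass bottle with blue cap, 70 mm diameter, 150 mm high, bystander. Origin: centre of its base.
- sample_tube: White tube with blue cap in a red foot (60 mm diameter), 102 mm high, bystander. Origin: centre of its base.
- bone_tray: Small aluminium tray 100 x 70 mm with a piece of bone, 25 mm high, bystander. Origin: centre of its base.
There are look-alikes about, which are no part of the job. Of the things shaped like the battery, the black one is meant. What is shaped like the charger but green is not meant.

How it is judged:
By the outcome, as a careful person would: the job done as asked, in the order asked, and still so for the second after the job is handed in, with the robot touching nothing.
It also fails if it takes over 59 s, if anything falls off the work surface, if the arm or the gripper's body presses on something with over 40 N, if the wrist force passes 120 N, or if a joint passes its speed limit or range.

### The arm

A 6-joint arm with a two-finger parallel gripper is mounted at the origin on the work surface. World frame = base frame: x ahead of the robot, y to its left, z up, the work surface at z = 0. Lengths are in mm, angles in degrees, forces in N, time in s.
With the tool pointing down it reaches from about 275 to 725 mm from the base axis. Payload 5.6 kg.
Tool frame: the origin (TCP) lies midway between the tips of the shut fingers; the grasp point (between the pads) lies 19 mm behind it (bot.tcp_to_grasp is the distance from the TCP to the grasp point, in mm); z points along the fingers, y is the line along which they close (so a half turn about z gives the same grasp; the last joint's range is limited). The gripper opens to 85 mm and grips with 20 to 120 N. Pads are 22 mm wide; open, the fingers measure 114 mm over their backs; the gripper's body (76 mm by 85 mm) begins 54 mm behind the grasp point. The pads swing forward as they close: fully open they stand 13 mm farther back than shut.
Start: joints at [-54.397, 14.616, 6.199, 0, -81.583, -16.306], TCP at [181.777, -519.086, 231.283] pointing down, gripper open.
Joint ranges: [-168.99, 168.99], [-69.2, 112.95], [-62.41, 85.93], [-164.36, 98.24], [-168.68, -3.75], [-174.98, 174.98]. Speed limits (degrees/s): [147.25, 147.25, 180, 180, 180, 180].

### API

Orientations are given as [roll, pitch, yaw] about the fixed x, y, z axes, in that order (R = Rz(yaw) Ry(pitch) Rx(roll)).
In Python, from bench import bot gives the robot as it stands. The module is installed in compiled form; this text tells all that it offers.
- The arm moves only by the tool move_arm, never from a script. Its argument "motion" is one flat list of numbers, 6 for each row, row after row: the shift along the tool's x, y, z scaled (see below), then the turn, a rotation vector about the tool's x, y, z scaled (see below). In form: [tx, ty, tz, rx, ry, rz, tx, ty, tz, rx, ry, rz, ...]. A call has exactly 8 rows; each row is the pose to reach, as a shift and turn from the pose commanded when the call began, along the tool's axes at that moment, turning the shorter way round; what a row does not reach only later rows make up. The controller multiplies each number of a shift by 100 mm and each number of a turn by 180 degrees. A row lasts 1/12 s, in which the tool goes at most 41.7 mm and 7.16 degrees, less where a joint would pass 70% of its speed; a pose out of reach is approached as far as the arm can. A call with a number of a shift or a turn outside -1 to 1 is refused whole. A call with a gripper value outside its range is refused whole. "fingers" is the gripper command: -1 is fully open, 1 is shut, values between are in proportion, set as the call begins (left out, the last holds). The fingers move at their own pace and stop on an object; the grip force is fixed at half the most. Time passes only in rows, so rows that repeat a pose let the fingers close, or fill a call up. It gives the time, the measured TCP pose, the force, the opening and the grip force at its end, in the units of the state.
- bot.sense(): the state, without advancing time (a new reading comes with each control period).
- bot.read_camera(name): name is "side" or "top" or "wrist"; returns a dict with "img" (384x512x3 uint8, red, green, blue), "fovy" (degrees; the focal length in pixels is half the picture's height over the tangent of half this angle, whatever the lens; pixels are square), "cx", "cy" (the principal point, pixels), "camera_from_world" (4x4, takes a point from world to camera coordinates); the wrist camera has in their place "hand_eye" (4x4, takes a point from camera to tool coordinates, whose origin is the TCP and whose axes are the flange's). Camera axes: x right, y down, z forward; pixel columns grow to the right and rows downward; lengths in mm; the calibration is good to about 2 mm. A picture is of the moment at which its call begins: read the wrist's pose just before it. There is no depth.
- bot.close_job(): hands the job in; it is judged then, once.
The state is a dict: "time_s": time; "joint_positions": joint angles; "joint_velocities": joint speeds; "joint_torque": joint torques, N m; "eef_pos": TCP position; "tool_rot": TCP orientation; "contact_force": force on the tool from outside, world axes, zero at the start; "torque": the same for the moment, N m; "gripper_width": finger opening in mm; "finger_force": force on a finger pad.
Only numpy, scipy, OpenCV 4.12 (cv2) and the standard library are available. Lean on these libraries where they do the work, as an engineer would, in place of code of your own. Each camera call takes 0.05 s, during which the arm holds its last target. There are 200 camera calls.

## Working session

There is one attempt and no reset: what is moved stays moved. The work goes in short steps, Python scripts to look and compute and a tool call to move; the robot and the scene stay as the last step left them, time stands still between calls to the robot, and variables do not carry over. Pictures are saved under pics/ and viewed, at most 10 in all, crops included, and the job is handed in when it is done.

Besides the shell and the picture viewer there is one more tool, called after "Request:" as name(argument=value, ...) on one line, values as JSON. move_arm: Moves the arm, as the interface text tells. Shifts and turns lie within -1 to 1; 1 stands for 100 mm of shift or 180 degrees of turn. Its arguments: {"type":"object","properties":{"motion":{"type":"array","items":{"type":"number","minimum":-1,"maximum":1}},"fingers":{"type":"number"}},"required":["motion"]}

```bash
mkdir -p pics; cat > h.py <<'E'
import numpy as np, cv2
from bench import bot
from scipy.spatial.transform import Rotation as R
def snap(n,f):
    s=bot.sense(); c=bot.read_camera(n); cv2.imwrite(f'pics/{f}.png',c['img'][:,:,::-1]); 
    np.save(f'pics/{f}.npy',{'c':c,'s':s},allow_pickle=True); return c,s
def load(f):
    d=np.load(f'pics/{f}.npy',allow_pickle=True).item(); return d['c'],d['s']
def wfc(c,s):
    if 'camera_from_world' in c: return np.linalg.inv(c['camera_from_world'])
    T=np.eye(4); T[:3,:3]=R.from_euler('xyz',s['tool_rot'],degrees=True).as_matrix(); T[:3,3]=s['eef_pos']
    return T@c['hand_eye']
def ray(c,s,u,v):
    W=wfc(c,s); f=192/np.tan(np.radians(c['fovy']/2))
    d=W[:3,:3]@np.array([(u-c['cx'])/f,(v-c['cy'])/f,1]); return W[:3,3],d
def plane(c,s,u,v,z):
    o,d=ray(c,s,u,v); return o+d*(z-o[2])/d[2]
def proj(c,s,p):
    f=192/np.tan(np.radians(c['fovy']/2)); q=np.linalg.inv(wfc(c,s))@np.r_[p,1]
    return f*q[0]/q[2]+c['cx'],f*q[1]/q[2]+c['cy']
E
python3 - <<'E'
from h import *
a,s=snap('top','top0'); b,_=snap('side','side0'); w,_=snap('wrist','w0')
print(s, a['fovy'],a['cx'],a['cy'],a['camera_from_world'].round(3).tolist(),w['hand_eye'].round(3).tolist(),w['fovy'])
cv2.imwrite('pics/all0.png',cv2.resize(a['img'][:,:,::-1],(800,600),interpolation=cv2.INTER_CUBIC))
cv2.imwrite('pics/sw0.png',np.hstack([cv2.resize(x['img'][:,:,::-1],(400,300)) for x in (b,w)]))
E
```

```text
{'time_s': 0.0, 'joint_positions': array([-5.43956665e+01,  1.46533534e+01,  6.13076163e+00, -2.77496757e-02,
       -8.15821145e+01, -1.63039656e+01]), 'joint_velocities': array([-0.03550502, -0.01773126,  0.0099683 ,  0.02720836, -0.0748313 ,
        0.01315581]), 'joint_torque': array([-5.35822765e-04, -3.86616969e+01,  2.37930429e+01,  5.36495849e+00,
       -6.20325358e-03,  1.01314677e-05]), 'eef_pos': array([ 181.66260866, -518.61312258,  230.39211077]), 'tool_rot': array([ 1.79891799e+02, -3.05512505e-03, -1.60703717e+02]), 'contact_force': array([0.14377883, 0.63740361, 0.75584102]), 'torque': array([ 0.00462058, -0.02164341, -0.0076155 ]), 'finger_force': 0.0, 'gripper_width': 84.98104460125758} 52.97256597259065 262.5797233658046 185.77607752266718 [[0.017, -1.0, -0.006, -131.208], [-0.993, -0.016, -0.119, 614.705], [0.119, 0.008, -0.993, 1111.172], [0.0, 0.0, 0.0, 1.0]] [[-0.0, -0.966, -0.259, 64.919], [1.0, -0.0, -0.0, 0.42], [-0.0, -0.259, 0.966, -142.565], [0.0, 0.0, 0.0, 1.0]] 66.706592821202
```

View pics/all0.png

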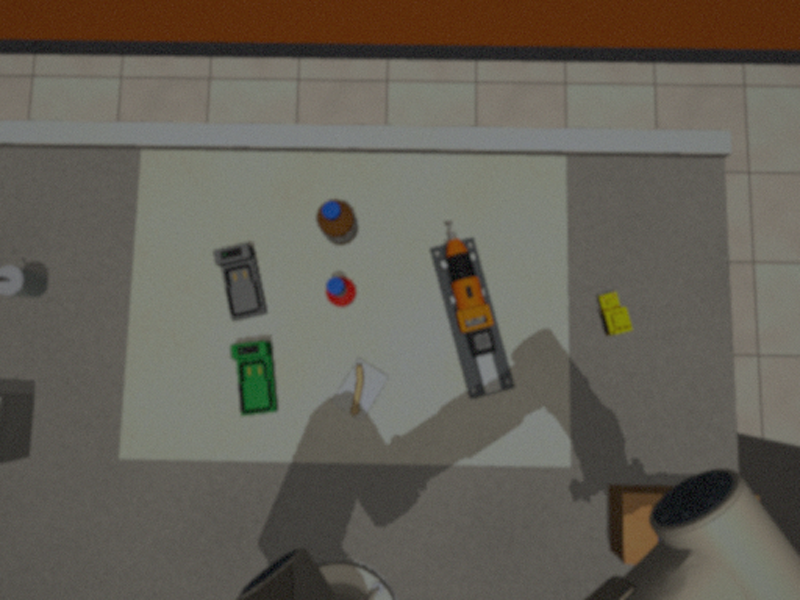

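View pics/sw0.png

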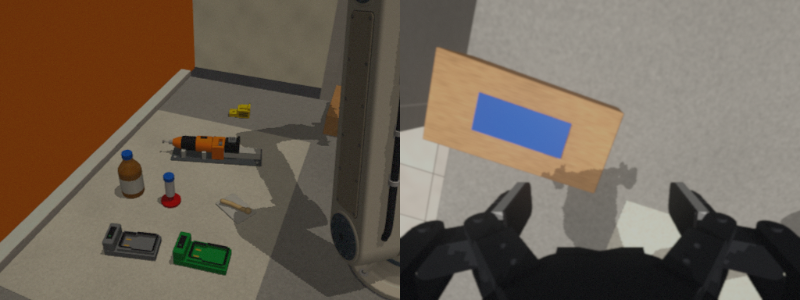

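The top view (800x600) shows the following look-alikes:
- Battery: the black one clipped in the tool at (482,343), against the yellow one at (615,315). I choose the black one.
- Charger: the grey one at (240,282), against the green one at (255,376). I choose the grey one.

The bystanders are the bottle (336,220), the tube (340,290) and the tray (362,388). The wrist view shows only the wooden box.

```bash
python3 - <<'E'
from h import *
c,s=load('top0')
def P(U,V,z): return plane(c,s,(U+.5)/1.5625-.5,(V+.5)/1.5625-.5,z)
b=P(482,343,72); tip=P(449,225,74); deckend=P(489,388,30)
print('button',b,'tip',tip,'deck',deckend)
d=(tip-deckend)[:2]; print('yaw',np.degrees(np.arctan2(d[1],d[0])))
rear=P(236,252,52); fr=P(249,316,33); print('chg',rear,fr,P(242,291,20)); d=(rear-fr)[:2]; print(np.degrees(np.arctan2(d[1],d[0])))
for n,U,V in (('bottle',338,228),('tube',342,292),('tray',362,388),('green',256,390)): print(n,P(U,V,10))
im=c['img'][195:260,270:340,::-1]; 
im2=c['img'][145:270,130:200,::-1]
cv2.imwrite('pics/crop1.png',np.hstack([cv2.resize(im,(500,464),interpolation=3),cv2.resize(im2,(260,464),interpolation=3)]))
E
```

```text
button [ 518.2082845  -253.35913036   72.        ] tip [ 736.62507775 -190.9942707    74.        ] deck [ 435.59154091 -271.42980789   30.        ]
yaw 14.959831581809668
chg [683.20818911 211.18461125  52.        ] [563.40638303 185.80966091  33.        ] [612.58818087 205.3353258   20.        ]
11.958944319799128
bottle [742.04569758  24.57925468  10.        ]
tube [614.92188774  12.808513    10.        ]
tray [430.65672898 -31.09691051  10.        ]
green [423.40754102 171.82548001  10.        ]
```

View pics/crop1.png

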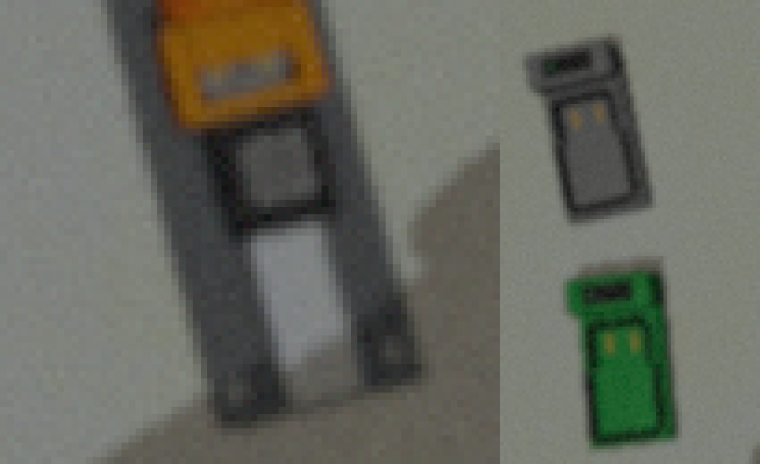

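The crop confirms it: the black battery with its grey button is in the orange tool, and the grey charger sits behind the green one. Next I move the wrist camera over the button with the fingers shut.

Request:
move_arm(fingers=1, motion=[-0.08, 0.03, 0, 0, 0, 0.005, -0.22, 0.08, 0, 0, 0, 0.01, -0.38, 0.13, 0, 0, 0, 0.015, -0.55, 0.19, 0, 0, 0, 0.02, -0.72, 0.25, 0, 0, 0, 0.024, -0.88, 0.31, 0, 0, 0, 0.024, -1, 0.35, 0, 0, 0, 0.024, -1, 0.35, 0, 0, 0, 0.024])

```text
time_s: 0.82
eef_pos: [266.0, -451.8, 231.1]
tool_rot: [180.0, 0.0, -164.9]
contact_force: [0.3, 0.1, -0.7]
gripper_width: -0.1
finger_force: 0.0
```

Request:
move_arm(motion=[-0.12, 0.03, 0, 0, 0, 0, -0.28, 0.08, 0, 0, 0, 0, -0.42, 0.13, 0, 0, 0, 0, -0.56, 0.17, 0, 0, 0, 0, -0.7, 0.21, 0, 0, 0, 0, -0.84, 0.25, 0, 0, 0, 0, -1, 0.28, 0, 0, 0, 0, -1, 0.28, 0, 0, 0, 0])

```text
time_s: 1.48
eef_pos: [355.8, -399.3, 230.8]
tool_rot: [180.0, 0.0, -164.9]
contact_force: [-0.4, 0.4, -0.8]
gripper_width: 0.2
finger_force: 0.0
```

Request:
move_arm(motion=[-0.12, 0.03, 0, 0, 0, 0, -0.28, 0.08, 0, 0, 0, 0, -0.42, 0.13, 0, 0, 0, 0, -0.56, 0.17, 0, 0, 0, 0, -0.7, 0.21, 0, 0, 0, 0, -0.84, 0.25, 0, 0, 0, 0, -1, 0.28, 0, 0, 0, 0, -1, 0.28, 0, 0, 0, 0])

```text
time_s: 2.15
eef_pos: [445.8, -345.9, 230.7]
tool_rot: [180.0, 0.0, -164.9]
contact_force: [0.1, 0.1, -0.5]
gripper_width: -0.1
finger_force: 0.0
```

Request:
move_arm(motion=[-0.12, 0.08, 0.05, 0, 0, 0, -0.28, 0.2, 0.12, 0, 0, 0, -0.42, 0.32, 0.22, 0, 0, 0, -0.56, 0.43, 0.34, 0, 0, 0, -0.7, 0.54, 0.46, 0, 0, 0, -0.84, 0.64, 0.55, 0, 0, 0, -0.9, 0.68, 0.6, 0, 0, 0, -0.9, 0.68, 0.6, 0, 0, 0])

```text
time_s: 2.82
eef_pos: [513.0, -257.0, 169.8]
tool_rot: [179.9, -0.1, -164.9]
contact_force: [-1.2, -0.2, -0.2]
gripper_width: -0.1
finger_force: 0.0
```

```bash
python3 - <<'E'
from h import *
c,s=snap('wrist','w1'); print(s['eef_pos'],s['tool_rot'])
cv2.imwrite('pics/w1b.png',cv2.resize(c['img'][:,:,::-1],(800,600),interpolation=cv2.INTER_CUBIC))
E
```

```text
[ 513.0465487  -256.97697157  169.8199325 ] [ 1.79915410e+02 -1.20989717e-01 -1.64927901e+02]
```

View pics/w1b.png

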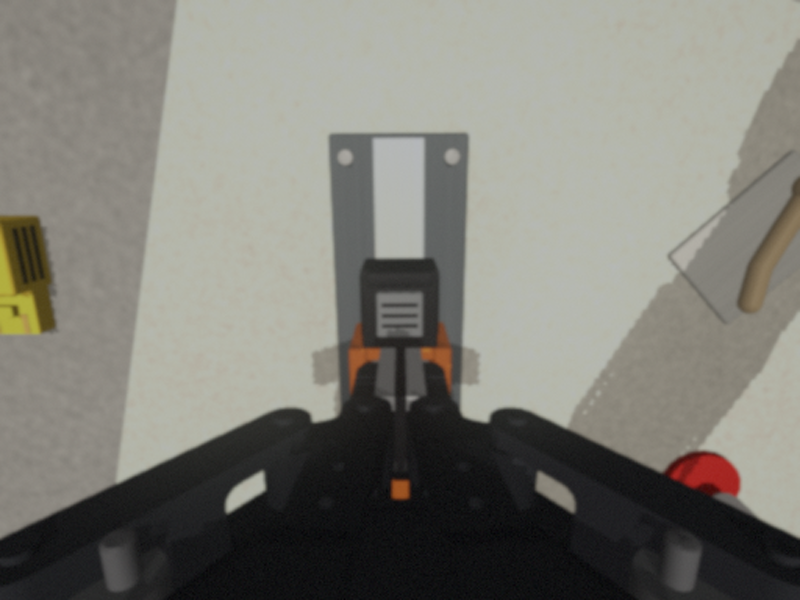

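Wrist view (800x600): the button spans u 376–424 with its ridge-side edge at v≈290. The ridge is at v 260–285. The deck's end is (373–424,137) and the plate's end corners are (332,134) and (467,134). The fingers are in line with the button.

```bash
python3 - <<'E'
from h import *
c,s=load('w1')
def P(U,V,z): return plane(c,s,(U+.5)/1.5625-.5,(V+.5)/1.5625-.5,z)
g=cv2.cvtColor(c['img'],cv2.COLOR_RGB2GRAY).astype(float)
# button extents: row profile & column profile
print(g[160:226:1,262-0:266].mean(1).astype(int).tolist())
print(g[190:205,225:290].mean(0).astype(int).tolist())
L,Rr=P(332,134,6),P(467,134,6); print('plate',L,Rr,np.linalg.norm(L-Rr)); d=L-Rr
print('yaw end', np.degrees(np.arctan2(d[1],d[0]))) 
a,b=P(399.5,134,6),P(399,258,30); d2=((P(361,300,64)+P(438,300,64))/2-a); print('yaw axis',np.degrees(np.arctan2(d2[1],d2[0])))
x=np.array([np.cos(np.radians(15)),np.sin(np.radians(15)),0])
m=P(400,290,72); print('button -x edge',m,'widths',np.linalg.norm(P(376,290,72)-P(424,290,72)))
m2=P(400,338,72);print('button +x edge',m2,np.linalg.norm(m-m2)); print('ridge', P(400,260,74),P(400,285,74))
print('button centre',m+13*x, 'tcp->centre along axis', (m+13*x-s['eef_pos'])@x, (m+13*x-s['eef_pos'])@np.array([-x[1],x[0],0]))
E
```

```text
[179, 180, 179, 176, 159, 117, 65, 46, 43, 41, 42, 39, 41, 43, 47, 51, 54, 53, 52, 50, 49, 47, 47, 48, 51, 59, 73, 92, 111, 121, 123, 123, 120, 109, 83, 70, 91, 112, 120, 118, 105, 80, 75, 99, 114, 118, 109, 88, 69, 82, 108, 116, 115, 113, 102, 77, 50, 38, 36, 36, 37, 43, 60, 78, 85, 85]
[97, 97, 97, 96, 91, 79, 62, 51, 50, 51, 51, 51, 50, 51, 56, 73, 98, 115, 118, 112, 106, 104, 104, 104, 103, 103, 103, 103, 103, 103, 103, 103, 102, 102, 102, 103, 103, 103, 103, 103, 104, 107, 112, 116, 108, 88, 64, 51, 49, 48, 48, 48, 48, 47, 49, 63, 81, 92, 95, 96, 97, 98, 98, 98, 97]
plate [ 437.2736029 -321.4681417    6.       ] [ 414.95362724 -238.59673202    6.        ] 85.82454110127762
yaw end -74.92606963047625
yaw axis 15.041323583597922
button -x edge [ 508.78485382 -257.55029483   72.        ] widths 26.114063070610825
button +x edge [ 535.52694711 -250.35227539   72.        ] 27.693880864301946
ridge [ 492.4637258  -261.94609267   74.        ] [ 505.6229736  -258.40409166   74.        ]
button centre [ 521.34188956 -254.18564724   72.        ] tcp->centre along axis 8.735131872287356 0.5492200605035862
```

Button centre is (522.5,-254), axis yaw 15°. I go 8 mm along +x and down to just above the button.

Request:
move_arm(fingers=1, motion=[-0.03, 0.005, 0.1, 0, 0, 0, -0.077, 0.005, 0.25, 0, 0, 0, -0.077, 0.005, 0.45, 0, 0, 0, -0.077, 0.005, 0.65, 0, 0, 0, -0.077, 0.005, 0.8, 0, 0, 0, -0.077, 0.005, 0.89, 0, 0, 0, -0.077, 0.005, 0.92, 0, 0, 0, -0.077, 0.005, 0.92, 0, 0, 0])

```text
time_s: 3.53
eef_pos: [519.7, -256.3, 79.0]
tool_rot: [180.0, -0.0, -165.1]
contact_force: [0.8, -0.4, 0.3]
gripper_width: 0.0
finger_force: 0.0
```

Request:
move_arm(motion=[0, 0, 0.005, 0, 0, 0, 0, 0, 0.01, 0, 0, 0, 0, 0, 0.015, 0, 0, 0, 0, 0, 0.02, 0, 0, 0, 0, 0, 0.025, 0, 0, 0, 0, 0, 0.03, 0, 0, 0, 0, 0, 0.03, 0, 0, 0, 0, 0, 0.03, 0, 0, 0])

```text
time_s: 4.2
eef_pos: [520.0, -255.8, 76.3]
tool_rot: [180.0, -0.0, -165.0]
contact_force: [0.5, 0.9, 0.9]
gripper_width: 0.2
finger_force: 0.0
```

```bash
python3 - <<'E'
from h import *
s=bot.sense(); print(s['eef_pos'],s['contact_force'],s['tool_rot'])
c,s=snap('side','s1'); u,v=proj(c,s,[520,-254,72]); print(u,v); u,v=int(u),int(v)
cv2.imwrite('pics/s1c.png',cv2.resize(c['img'][max(v-45,0):v+30,u-50:u+50,::-1],(800,600),interpolation=3))
E
```

```text
[ 519.97868336 -255.75160044   76.27818444] [0.46353985 0.90915729 0.8528305 ] [ 1.79997568e+02 -4.61601148e-03 -1.65019494e+02]
298.566358408777 178.25373023790493
```

View pics/s1c.png

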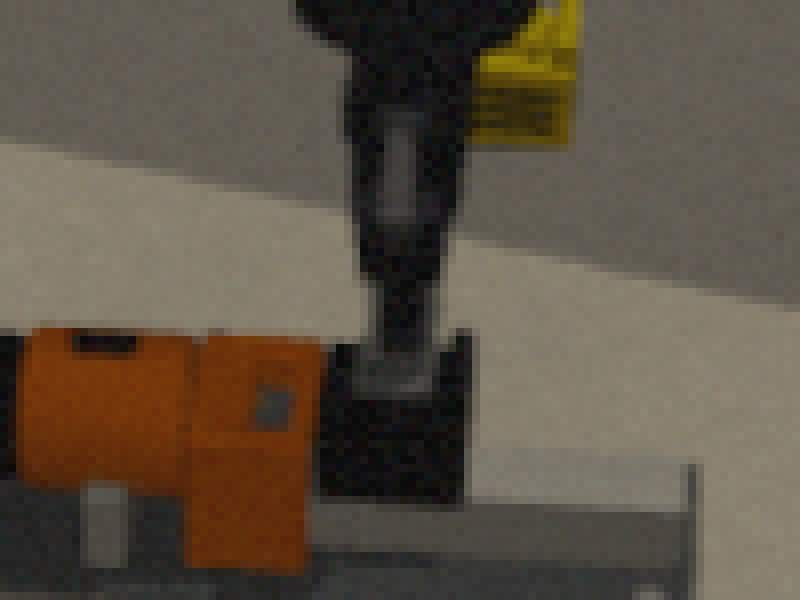

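Side crop: the fingertip (u 370–437) stands just above the grey button (355–435), with the ridge (455–470) about 5 mm behind it. Next I press down gradually.

Request:
move_arm(motion=[0, 0, 0.01, 0, 0, 0, 0, 0, 0.02, 0, 0, 0, 0, 0, 0.03, 0, 0, 0, 0, 0, 0.04, 0, 0, 0, 0, 0, 0.05, 0, 0, 0, 0, 0, 0.055, 0, 0, 0, 0, 0, 0.06, 0, 0, 0, 0, 0, 0.06, 0, 0, 0])

```text
time_s: 4.92
eef_pos: [520.0, -255.8, 70.9]
tool_rot: [-180.0, 0.0, -165.0]
contact_force: [-1.8, 1.9, 5.2]
gripper_width: -0.1
finger_force: 2.9
```

Request:
move_arm(motion=[0, 0, 0.005, 0, 0, 0, 0, 0, 0.01, 0, 0, 0, 0, 0, 0.01, 0, 0, 0, 0, 0, 0.015, 0, 0, 0, 0, 0, 0.015, 0, 0, 0, 0, 0, 0.02, 0, 0, 0, 0, 0, 0.02, 0, 0, 0, 0, 0, 0.02, 0, 0, 0])

```text
time_s: 5.58
eef_pos: [520.0, -255.9, 69.4]
tool_rot: [-180.0, 0.0, -165.0]
contact_force: [-3.9, 1.5, 8.5]
gripper_width: -0.2
finger_force: 4.0
```

Request:
move_arm(motion=[0, 0, 0.005, 0, 0, 0, 0, 0, 0.01, 0, 0, 0, 0, 0, 0.015, 0, 0, 0, 0, 0, 0.02, 0, 0, 0, 0, 0, 0.02, 0, 0, 0, 0, 0, 0.02, 0, 0, 0, 0, 0, 0.02, 0, 0, 0, 0, 0, 0.02, 0, 0, 0])

```text
time_s: 6.25
eef_pos: [520.0, -255.9, 67.8]
tool_rot: [-180.0, 0.0, -165.0]
contact_force: [-4.2, 3.3, 10.7]
gripper_width: 0.1
finger_force: 5.2
```

Request:
move_arm(motion=[0, 0, 0.005, 0, 0, 0, 0, 0, 0.01, 0, 0, 0, 0, 0, 0.015, 0, 0, 0, 0, 0, 0.015, 0, 0, 0, 0, 0, 0.015, 0, 0, 0, 0, 0, 0.015, 0, 0, 0, 0, 0, 0.015, 0, 0, 0, 0, 0, 0.015, 0, 0, 0])

```text
time_s: 6.92
eef_pos: [520.0, -255.9, 66.6]
tool_rot: [-179.9, 0.0, -165.0]
contact_force: [-4.7, 3.2, 12.5]
gripper_width: 0.4
finger_force: 6.1
```

Request:
move_arm(motion=[0, 0, 0.005, 0, 0, 0, 0, 0, 0.01, 0, 0, 0, 0, 0, 0.01, 0, 0, 0, 0, 0, 0.01, 0, 0, 0, 0, 0, 0.01, 0, 0, 0, 0, 0, 0.01, 0, 0, 0, 0, 0, 0.01, 0, 0, 0, 0, 0, 0.01, 0, 0, 0])

```text
time_s: 7.58
eef_pos: [520.0, -255.9, 65.8]
tool_rot: [-179.9, 0.0, -165.0]
contact_force: [-4.4, 4.3, 13.1]
gripper_width: 0.3
finger_force: 6.7
```

The button is about 6 mm down at 13 N, past the 4 mm release. Next I drag slowly along tool +x, which is battery −x.

Request:
move_arm(motion=[0.01, 0, 0.002, 0, 0, 0, 0.02, 0, 0.003, 0, 0, 0, 0.03, 0, 0.003, 0, 0, 0, 0.04, 0, 0.003, 0, 0, 0, 0.05, 0, 0.003, 0, 0, 0, 0.06, 0, 0.003, 0, 0, 0, 0.07, 0, 0.003, 0, 0, 0, 0.08, 0, 0.003, 0, 0, 0])

```text
time_s: 8.25
eef_pos: [517.7, -258.4, 67.3]
tool_rot: [-179.7, 0.6, -164.9]
contact_force: [6.5, 3.9, 11.0]
gripper_width: -0.1
finger_force: 5.6
```

Request:
move_arm(motion=[0, 0, 0.005, 0, 0, 0, 0, 0, 0.01, 0, 0, 0, 0, 0, 0.015, 0, 0, 0, 0, 0, 0.02, 0, 0, 0, 0, 0, 0.02, 0, 0, 0, 0, 0, 0.02, 0, 0, 0, 0, 0, 0.02, 0, 0, 0, 0, 0, 0.02, 0, 0, 0])

```text
time_s: 8.92
eef_pos: [517.7, -258.4, 65.6]
tool_rot: [-179.6, 0.6, -164.9]
contact_force: [5.0, 4.1, 13.5]
gripper_width: 0.0
finger_force: 6.8
```

Request:
move_arm(motion=[0.005, 0, 0.001, 0, 0, 0, 0.01, 0, 0.002, 0, 0, 0, 0.015, 0, 0.003, 0, 0, 0, 0.02, 0, 0.004, 0, 0, 0, 0.025, 0, 0.005, 0, 0, 0, 0.03, 0, 0.005, 0, 0, 0, 0.035, 0, 0.005, 0, 0, 0, 0.04, 0, 0.005, 0, 0, 0])

```text
time_s: 9.58
eef_pos: [515.2, -259.8, 65.7]
tool_rot: [-179.6, 0.8, -164.9]
contact_force: [6.6, 2.6, 13.4]
gripper_width: -0.2
finger_force: 6.8
```

Request:
move_arm(motion=[0.006, 0, 0.001, 0, 0, 0, 0.012, 0, 0.001, 0, 0, 0, 0.018, 0, 0.002, 0, 0, 0, 0.024, 0, 0.002, 0, 0, 0, 0.03, 0, 0.003, 0, 0, 0, 0.036, 0, 0.003, 0, 0, 0, 0.042, 0, 0.003, 0, 0, 0, 0.05, 0, 0.003, 0, 0, 0])

```text
time_s: 10.25
eef_pos: [510.8, -261.4, 65.7]
tool_rot: [-179.5, 0.8, -164.9]
contact_force: [9.1, 3.5, 14.6]
gripper_width: -0.1
finger_force: 6.8
```

```bash
python3 - <<'E'
from h import *
c,s=snap('side','s2'); print(s['eef_pos'],s['contact_force']); u,v=298,178
cv2.imwrite('pics/s2c.png',cv2.resize(c['img'][max(v-45,0):v+30,u-50:u+50,::-1],(800,600),interpolation=3))
E
```

```text
[ 510.78091827 -261.36641189   65.66717492] [ 9.11502723  3.54794813 14.56696892]
```

View pics/s2c.png

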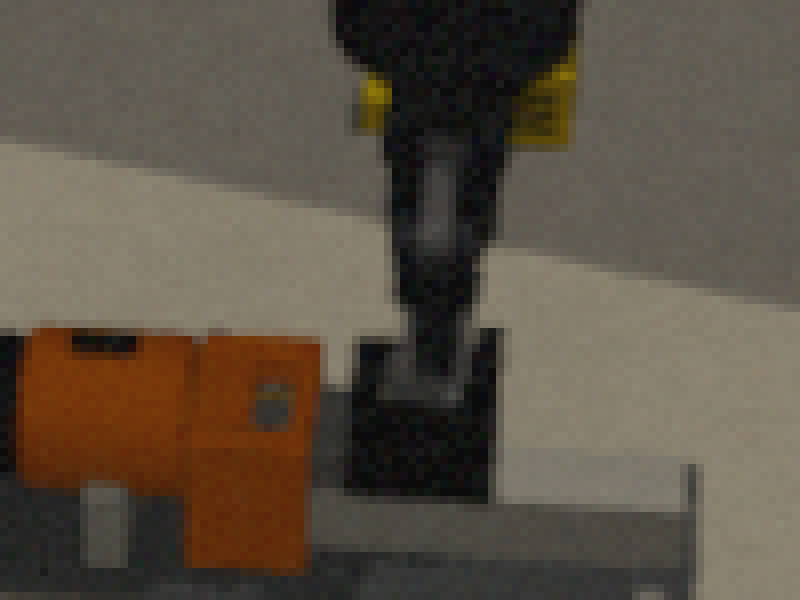

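Side crop: the battery block has slid about 10 mm out (its +x edge went from u 318 to 350). The fingertip rests on the button against the ridge. I continue the drag.

Request:
move_arm(motion=[0.015, 0, 0, 0, 0, 0, 0.03, 0, 0, 0, 0, 0, 0.045, 0, 0, 0, 0, 0, 0.06, 0, 0, 0, 0, 0, 0.075, 0, 0, 0, 0, 0, 0.09, 0, 0, 0, 0, 0, 0.105, 0, 0, 0, 0, 0, 0.12, 0, 0, 0, 0, 0])

```text
time_s: 10.97
eef_pos: [499.2, -264.7, 65.7]
tool_rot: [-179.5, 0.8, -164.9]
contact_force: [8.1, 3.2, 14.1]
gripper_width: -0.3
finger_force: 6.8
```

Request:
move_arm(motion=[0.015, 0, 0, 0, 0, 0, 0.03, 0, 0, 0, 0, 0, 0.045, 0, 0, 0, 0, 0, 0.06, 0, 0, 0, 0, 0, 0.075, 0, 0, 0, 0, 0, 0.09, 0, 0, 0, 0, 0, 0.105, 0, 0, 0, 0, 0, 0.12, 0, 0, 0, 0, 0])

```text
time_s: 11.63
eef_pos: [487.6, -268.0, 65.6]
tool_rot: [-179.5, 0.8, -164.9]
contact_force: [7.6, 2.0, 13.9]
gripper_width: -0.0
finger_force: 6.9
```

Request:
move_arm(motion=[0.015, 0, 0, 0, 0, 0, 0.03, 0, 0, 0, 0, 0, 0.045, 0, 0, 0, 0, 0, 0.06, 0, 0, 0, 0, 0, 0.075, 0, 0, 0, 0, 0, 0.085, 0, 0, 0, 0, 0, 0.095, 0, 0, 0, 0, 0, 0.1, 0, 0, 0, 0, 0])

```text
time_s: 12.3
eef_pos: [478.0, -270.7, 65.6]
tool_rot: [-179.5, 0.8, -164.9]
contact_force: [9.0, 2.1, 13.1]
gripper_width: -0.0
finger_force: 6.9
```

Request:
move_arm(motion=[-0.01, 0, 0, 0, 0, 0, -0.02, 0, -0.01, 0, 0, 0, -0.03, 0, -0.05, 0, 0, 0, -0.04, 0, -0.12, 0, 0, 0, -0.05, 0, -0.25, 0, 0, 0, -0.06, 0, -0.45, 0, 0, 0, -0.06, 0, -0.65, 0, 0, 0, -0.06, 0, -0.8, 0, 0, 0])

```text
time_s: 12.97
eef_pos: [476.7, -267.5, 142.0]
tool_rot: [-180.0, 0.0, -165.0]
contact_force: [0.9, -0.0, 0.6]
gripper_width: 0.2
finger_force: 0.0
```

```bash
python3 - <<'E'
from h import *
c,s=snap('wrist','w2'); print(s['eef_pos'],s['tool_rot'],s['contact_force'])
cv2.imwrite('pics/w2b.png',cv2.resize(c['img'][:,:,::-1],(800,600),interpolation=cv2.INTER_CUBIC))
E
```

```text
[ 476.7277871  -267.49515844  142.01128216] [-1.79973173e+02  3.53437286e-02 -1.65016945e+02] [ 8.92696842e-01 -8.96164620e-05  6.24707559e-01]
```

View pics/w2b.png

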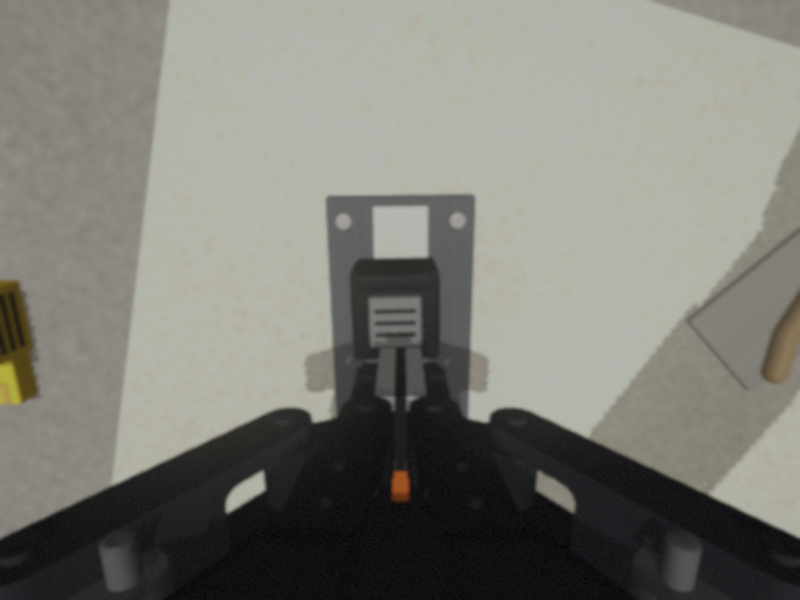

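The battery now stands clear on the deck (block u 351–439, button 369–422, button's ridge-side edge v≈296), and the fingers are free of it.

```bash
python3 - <<'E'
from h import *
c,s=load('w2')
def P(U,V,z): return plane(c,s,(U+.5)/1.5625-.5,(V+.5)/1.5625-.5,z)
x=np.array([np.cos(np.radians(15)),np.sin(np.radians(15)),0]); y=np.array([-x[1],x[0],0]); e=s['eef_pos']
for n,p in (('btn l',P(369,310,72)),('btn r',P(422,310,72)),('blk l',P(351,320,64)),('blk r',P(439.5,320,64)),('btn edge',P(396,297,72)),('ridge l top',P(359,260,74)),('ridge r top',P(434,260,74)),('btn far',P(396,346,72))):
    print(n,p.round(1),'rel tcp ax %.1f lat %.1f'%((p-e)@x,(p-e)@y))
E
```

```text
btn l [ 479.5 -282.    72. ] rel tcp ax -1.0 lat -14.7
btn r [ 472.9 -257.    72. ] rel tcp ax -1.0 lat 11.1
blk l [ 489.5 -289.5   64. ] rel tcp ax 6.7 lat -24.5
blk r [ 477.9 -246.    64. ] rel tcp ax 6.7 lat 20.4
btn edge [ 469.8 -271.    72. ] rel tcp ax -7.6 lat -1.5
ridge l top [ 456.4 -292.4   74. ] rel tcp ax -26.1 lat -18.8
ridge r top [ 447.3 -258.5   74. ] rel tcp ax -26.1 lat 16.3
btn far [ 494.2 -264.5   72. ] rel tcp ax 17.7 lat -1.6
```

Grasp point is 9 mm ahead (battery +x) and 1.7 mm right. I open the fingers, then lower to TCP z 44, so the tips stay clear of the charger rim later.

Request:
move_arm(fingers=-1, motion=[-0.03, -0.01, 0, 0, 0, 0, -0.06, -0.017, 0, 0, 0, 0, -0.09, -0.017, 0, 0, 0, 0, -0.09, -0.017, 0, 0, 0, 0, -0.09, -0.017, 0.05, 0, 0, 0, -0.09, -0.017, 0.15, 0, 0, 0, -0.09, -0.017, 0.3, 0, 0, 0, -0.09, -0.017, 0.4, 0, 0, 0])

```text
time_s: 13.68
eef_pos: [484.7, -266.3, 98.4]
tool_rot: [179.9, -0.1, -165.0]
contact_force: [0.2, -0.3, -0.5]
gripper_width: 85.7
finger_force: 0.0
```

Request:
move_arm(motion=[0, 0, 0.12, 0, 0, 0, 0, 0, 0.24, 0, 0, 0, 0, 0, 0.34, 0, 0, 0, 0, 0, 0.44, 0, 0, 0, 0, 0, 0.52, 0, 0, 0, 0, 0, 0.56, 0, 0, 0, 0, 0, 0.56, 0, 0, 0, 0, 0, 0.56, 0, 0, 0])

```text
time_s: 14.35
eef_pos: [485.8, -266.9, 44.8]
tool_rot: [-180.0, 0.0, -165.0]
contact_force: [0.0, -0.5, 0.1]
gripper_width: 85.2
finger_force: 0.0
```

Request:
move_arm(fingers=1, motion=[0, 0, 0, 0, 0, 0, 0, 0, 0, 0, 0, 0, 0, 0, 0, 0, 0, 0, 0, 0, 0, 0, 0, 0, 0, 0, 0, 0, 0, 0, 0, 0, 0, 0, 0, 0, 0, 0, 0, 0, 0, 0, 0, 0, 0, 0, 0, 0])

```text
time_s: 15.02
eef_pos: [486.2, -267.0, 45.5]
tool_rot: [-179.9, 0.1, -165.0]
contact_force: [-1.1, 0.8, 5.7]
gripper_width: 42.4
finger_force: 62.9
```

Request:
move_arm(motion=[0, 0, -0.02, 0, 0, 0, 0, 0, -0.06, 0, 0, 0, 0, 0, -0.12, 0, 0, 0, 0, 0, -0.2, 0, 0, 0, 0, 0, -0.3, 0, 0, 0, 0, 0, -0.42, 0, 0, 0, 0, 0, -0.54, 0, 0, 0, 0, 0, -0.6, 0, 0, 0])

```text
time_s: 15.68
eef_pos: [486.6, -267.2, 107.2]
tool_rot: [-179.9, 0.1, -165.0]
contact_force: [0.4, 0.1, -1.4]
gripper_width: 42.6
finger_force: 62.2
```

Battery is held. I lift it above the bottle's height and carry it across towards the charger.

Request:
move_arm(motion=[0, 0, -0.1, 0, 0, 0, 0, 0.02, -0.25, 0, 0, 0, -0.05, 0.07, -0.4, 0, 0, 0, -0.1, 0.15, -0.55, 0, 0, 0, -0.18, 0.27, -0.7, 0, 0, 0, -0.28, 0.42, -0.82, 0, 0, 0, -0.38, 0.57, -0.92, 0, 0, 0, -0.46, 0.7, -0.97, 0, 0, 0])

```text
time_s: 16.35
eef_pos: [512.7, -186.5, 203.6]
tool_rot: [-179.9, 0.1, -165.0]
contact_force: [1.0, -0.1, -2.3]
gripper_width: 42.5
finger_force: 62.1
```

Request:
move_arm(motion=[-0.08, 0.13, 0, 0, 0, 0, -0.17, 0.26, 0, 0, 0, 0, -0.27, 0.39, 0, 0, 0, 0, -0.37, 0.52, 0, 0, 0, 0, -0.47, 0.65, 0, 0, 0, 0, -0.56, 0.78, 0, 0, 0, 0.01, -0.64, 0.9, 0, 0, 0, 0.017, -0.7, 1, 0, 0, 0, 0.017])

```text
time_s: 17.02
eef_pos: [553.9, -71.5, 201.8]
tool_rot: [180.0, -0.0, -168.1]
contact_force: [0.3, -0.7, -2.7]
gripper_width: 42.4
finger_force: 62.2
```

Request:
move_arm(motion=[-0.08, 0.13, 0, 0, 0, 0, -0.17, 0.26, 0, 0, 0, 0, -0.27, 0.39, 0, 0, 0, 0, -0.37, 0.52, 0, 0, 0, 0, -0.47, 0.65, 0, 0, 0, 0, -0.56, 0.78, 0, 0, 0, 0, -0.64, 0.9, 0, 0, 0, 0, -0.7, 1, 0, 0, 0, 0])

```text
time_s: 17.68
eef_pos: [602.3, 41.5, 201.4]
tool_rot: [180.0, -0.0, -168.1]
contact_force: [0.5, -0.9, -2.1]
gripper_width: 42.7
finger_force: 62.2
```

Request:
move_arm(motion=[-0.08, 0.13, 0, 0, 0, 0, -0.17, 0.26, 0, 0, 0, 0, -0.27, 0.4, 0, 0, 0, 0, -0.37, 0.54, 0, 0, 0, 0, -0.47, 0.66, 0, 0, 0, 0, -0.54, 0.75, 0, 0, 0, 0, -0.57, 0.78, 0, 0, 0, 0, -0.57, 0.78, 0, 0, 0, 0])

```text
time_s: 18.35
eef_pos: [641.6, 128.8, 201.1]
tool_rot: [-180.0, -0.0, -168.0]
contact_force: [0.1, -1.0, -2.3]
gripper_width: 42.8
finger_force: 62.2
```

```bash
python3 - <<'E'
from h import *
c,s=snap('wrist','w3'); print(s['eef_pos'],s['tool_rot'],s['contact_force'])
cv2.imwrite('pics/w3b.png',cv2.resize(c['img'][:,:,::-1],(800,600),interpolation=cv2.INTER_CUBIC))
E
```

```text
[641.60137604 128.82288923 201.13645809] [-1.79993872e+02 -3.41919845e-02 -1.68030034e+02] [ 0.08497683 -0.98318305 -2.26108145]
```

View pics/w3b.png

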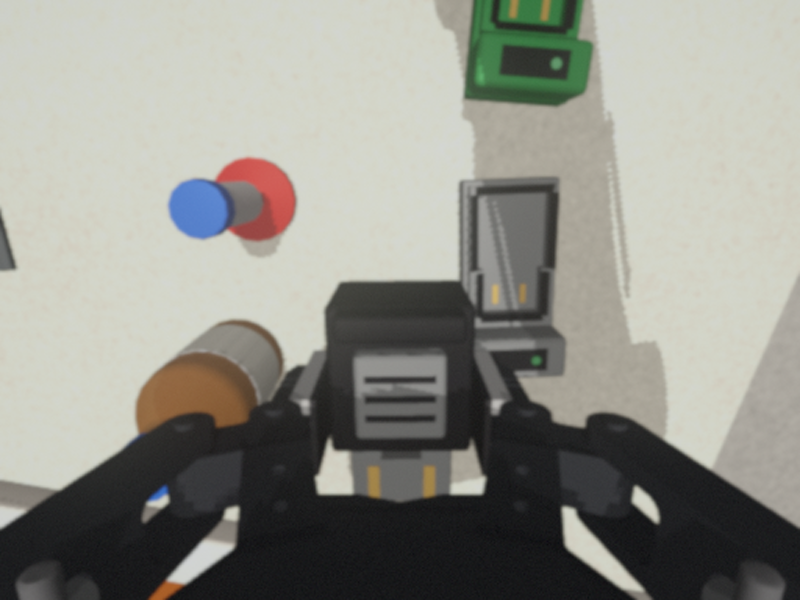

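Wrist view: the black battery is level between the fingers (block u 328–472, v 282–450). The grey charger is at u 460–565, v 178–375, with the pocket's front end at v≈187, its tongue end at v≈320 and its sides at u≈475 and 553. The green charger is above it and is not wanted. The tube and bottle stand untouched.

```bash
python3 - <<'E'
from h import *
c,s=load('w3')
g=cv2.cvtColor(c['img'],cv2.COLOR_RGB2GRAY).astype(int)
for r in (128,145,160): print('row',r,g[r-2:r+3,285:370].mean(0).astype(int).tolist())
for r in (188,194): print('row',r,g[r-1:r+2,300:370].mean(0).astype(int).tolist())
for k in (320,335): print('col',k,g[105:230,k-2:k+3].mean(1).astype(int).tolist())
for r in (200,): print('batt row',r,g[r-2:r+3,200:315].mean(0).astype(int).tolist())
for k in (256,): print('batt col',k,g[170:300,k-8:k+8].mean(1).astype(int).tolist())
x=np.array([np.cos(np.radians(12)),np.sin(np.radians(12)),0]);y=np.array([-x[1],x[0],0])
S=np.array([600,196,0]);
for q in ((-26,-24,29),(-26,24,29),(58,-20,29),(58,20,29),(-26,0,20),(-30,0,33),(-26,-28,33),(-26,28,33)):
  u,v=proj(c,s,S+q[0]*x+q[1]*y+[0,0,q[2]]); print(q,round(u,1),round(v,1))
E
```

```text
row 128 [211, 212, 211, 211, 212, 211, 209, 197, 170, 130, 114, 132, 149, 148, 130, 111, 94, 80, 72, 73, 94, 125, 145, 151, 151, 145, 133, 122, 118, 118, 122, 125, 122, 118, 115, 115, 114, 114, 114, 113, 113, 113, 114, 113, 113, 112, 112, 112, 112, 112, 112, 112, 112, 112, 112, 111, 112, 111, 111, 111, 111, 111, 109, 103, 89, 75, 65, 59, 55, 56, 56, 67, 102, 139, 160, 165, 167, 167, 167, 167, 169, 171, 171, 169, 167]
row 145 [211, 211, 211, 211, 211, 211, 210, 201, 176, 135, 113, 131, 146, 145, 128, 110, 94, 76, 67, 70, 97, 132, 151, 156, 157, 156, 156, 153, 147, 136, 124, 116, 117, 125, 134, 139, 134, 122, 115, 112, 111, 112, 112, 112, 111, 111, 111, 110, 110, 111, 110, 110, 110, 110, 110, 109, 110, 109, 109, 110, 110, 109, 103, 91, 77, 65, 57, 54, 52, 52, 63, 99, 139, 160, 166, 165, 165, 166, 165, 165, 164, 164, 164, 163, 163]
row 160 [211, 210, 211, 211, 211, 211, 209, 201, 177, 136, 112, 128, 143, 141, 124, 105, 88, 72, 63, 69, 96, 130, 149, 154, 154, 154, 154, 153, 153, 152, 150, 143, 130, 119, 114, 117, 128, 138, 139, 130, 119, 112, 110, 110, 110, 110, 110, 109, 109, 109, 109, 
[... 2630 characters left out ...]
60, 58, 58, 57, 57, 56, 56, 55, 55, 56, 55, 53, 51, 52, 51, 51, 53, 56, 59, 61, 63, 63, 61, 61, 60, 58, 58, 56, 56, 56, 54, 52, 50, 51, 53, 55, 61, 70, 77, 81, 89, 107, 126, 136, 142, 146, 146, 147, 146, 146, 146, 146, 145, 142, 126, 90, 56, 52, 67, 99, 123, 127, 119, 112, 107, 104, 97, 79, 55, 41, 43, 62, 86, 100, 104, 105, 105, 105, 102, 90, 64, 42, 40, 54, 78, 97, 103, 104, 104, 104, 104, 103, 100, 90, 70, 46, 36, 34, 34, 34, 34, 36, 45, 58, 64, 65, 67, 80, 95, 102, 104, 104, 104, 104]
(-26, -24, 29) 303.2 123.4
(-26, 24, 29) 348.8 123.3
(58, -20, 29) 303.7 199.7
(58, 20, 29) 339.2 199.7
(-26, 0, 20) 324.1 123.0
(-30, 0, 33) 327.2 119.6
(-26, -28, 33) 300.0 123.5
(-26, 28, 33) 353.8 123.5
```

```bash
python3 - <<'E'
from h import *
from scipy.optimize import least_squares
c,s=load('w3')
obs=[]  # (axis,const,z,pixel)
for v,u in ((128,305.6),(145,305.5),(160,305.4)): obs.append(('y',-24,29,u,v))
for v,u in ((188,308.7),(194,308.7)): obs.append(('y',-20,29,u,v))
for v,u in ((128,349.3),(145,348.7),(160,348.0)): obs.append(('y',24,20,u,v))
for v,u in ((188,343.4),(194,343.1)): obs.append(('y',20,20,u,v))
for u,v in ((320,123.8),(335,123.1)): obs.append(('x',-26,29,u,v))
for u,v in ((320,198.5),(335,198.2)): obs.append(('x',58,20,u,v))
def r(p):
    a=np.radians(p[2]); X=np.array([np.cos(a),np.sin(a)]);Y=np.array([-X[1],X[0]]); o=[]
    for k,cst,z,u,v in obs:
        q=plane(c,s,u,v,z)[:2]-p[:2]; o.append(q@(X if k=='x' else Y)-cst)
    return np.array(o)
f=least_squares(r,[600,196,12],loss='soft_l1'); print(f.x, r(f.x).round(1))
e=s['eef_pos']; a=np.radians(s['tool_rot'][2]+180); X=np.array([np.cos(a),np.sin(a),0]);Y=np.array([-X[1],X[0],0])
for n,u,v,dz,bx in (('back bottom',256,179.7,-15.5,-24),('btn -x',256,227,26.5,-12),('btn +x',256,280,26.5,14)):
    q=plane(c,s,u,v,e[2]+dz)-e; print(n,'origin ax',q@X-bx)
g=cv2.cvtColor(c['img'],cv2.COLOR_RGB2GRAY).astype(int)
print(g[245:256,215:300].mean(0).astype(int).tolist())
print(c['cx'],c['cy'])
E
```

```text
[599.78159786 200.10268838  14.19554784] [-0.5 -0.5 -0.5 -0.7 -0.7  0.5  0.6  0.6  0.7  0.6 -0.6 -0.7  0.5  0.8]
back bottom origin ax -4.223465012619453
btn -x origin ax -5.2575041683983486
btn +x origin ax -5.730203583668912
[46, 46, 46, 46, 47, 47, 49, 48, 48, 48, 53, 74, 103, 122, 133, 136, 133, 127, 120, 114, 111, 110, 109, 108, 107, 105, 103, 102, 102, 102, 102, 104, 104, 105, 104, 101, 96, 92, 92, 94, 94, 94, 95, 95, 96, 96, 96, 97, 99, 100, 100, 100, 102, 103, 103, 103, 104, 105, 106, 107, 107, 108, 112, 117, 124, 129, 130, 129, 123, 110, 86, 58, 43, 41, 40, 40, 41, 40, 39, 38, 38, 38, 38, 38, 37]
255.8616872879287 189.40330185747942
```

Charger seat is (599.8,200.1), yaw 14.2°, with 0.6 mm residuals. The battery origin is 5 mm behind the TCP, so the TCP target is (604.6,201.3) at yaw −165.8.

Request:
move_arm(motion=[0.03, 0.1, 0, 0, 0, 0, 0.06, 0.22, 0, 0, 0, -0.003, 0.1, 0.36, 0, 0, 0, -0.006, 0.14, 0.5, 0, 0, 0, -0.009, 0.18, 0.64, 0, 0, 0, -0.012, 0.205, 0.74, 0.03, 0, 0, -0.012, 0.212, 0.786, 0.06, 0, 0, -0.012, 0.212, 0.786, 0.1, 0, 0, -0.012])

```text
time_s: 19.07
eef_pos: [603.8, 201.8, 191.6]
tool_rot: [180.0, 0.0, -165.8]
contact_force: [0.3, -1.1, -1.6]
gripper_width: 42.2
finger_force: 62.1
```

Request:
move_arm(motion=[0, 0, 0.1, 0, 0, 0, 0, 0, 0.22, 0, 0, 0, 0, 0, 0.36, 0, 0, 0, 0, 0, 0.5, 0, 0, 0, 0, 0, 0.64, 0, 0, 0, 0, 0, 0.76, 0, 0, 0, 0, 0, 0.86, 0, 0, 0, 0, 0, 0.9, 0, 0, 0])

```text
time_s: 19.73
eef_pos: [603.4, 199.3, 99.0]
tool_rot: [-180.0, -0.2, -166.0]
contact_force: [0.1, -0.6, -2.5]
gripper_width: 42.5
finger_force: 62.1
```

Request:
move_arm(motion=[0, 0, 0.1, 0, 0, 0, 0, 0, 0.2, 0, 0, 0, 0, 0, 0.3, 0, 0, 0, 0, 0, 0.37, 0, 0, 0, 0, 0, 0.4, 0, 0, 0, 0, 0, 0.4, 0, 0, 0, 0, 0, 0.4, 0, 0, 0, 0, 0, 0.4, 0, 0, 0])

```text
time_s: 20.4
eef_pos: [604.8, 200.6, 62.4]
tool_rot: [180.0, 0.1, -165.9]
contact_force: [0.4, -0.2, -2.7]
gripper_width: 42.8
finger_force: 62.1
```

Request:
move_arm(motion=[0, 0.005, 0.03, 0, 0, 0, 0, 0.005, 0.06, 0, 0, 0, 0, 0.005, 0.09, 0, 0, 0, 0, 0.005, 0.11, 0, 0, 0, 0, 0.005, 0.13, 0, 0, 0, 0, 0.005, 0.15, 0, 0, 0, 0, 0.005, 0.165, 0, 0, 0, 0, 0.005, 0.17, 0, 0, 0])

```text
time_s: 21.07
eef_pos: [604.1, 200.8, 44.3]
tool_rot: [-180.0, -0.0, -165.9]
contact_force: [-1.0, 0.6, -2.1]
gripper_width: 42.6
finger_force: 62.1
```

Request:
move_arm(motion=[0, 0, 0.015, 0, 0, 0, 0, 0, 0.03, 0, 0, 0, 0, 0, 0.045, 0, 0, 0, 0, 0, 0.055, 0, 0, 0, 0, 0, 0.065, 0, 0, 0, 0, 0, 0.07, 0, 0, 0, 0, 0, 0.075, 0, 0, 0, 0, 0, 0.075, 0, 0, 0])

```text
time_s: 21.73
eef_pos: [604.2, 200.9, 37.1]
tool_rot: [180.0, -0.0, -165.9]
contact_force: [-0.6, 0.1, -2.0]
gripper_width: 42.5
finger_force: 62.1
```

Request:
move_arm(motion=[0, 0, 0.005, 0, 0, 0, 0, 0, 0.01, 0, 0, 0, 0, 0, 0.015, 0, 0, 0, 0, 0, 0.02, 0, 0, 0, 0, 0, 0.02, 0, 0, 0, 0, 0, 0.02, 0, 0, 0, 0, 0, 0.02, 0, 0, 0, 0, 0, 0.02, 0, 0, 0])

```text
time_s: 22.4
eef_pos: [604.3, 200.9, 35.6]
tool_rot: [-180.0, 0.0, -165.9]
contact_force: [-2.7, 0.7, 2.9]
gripper_width: 42.7
finger_force: 62.6
```

The battery touches the floor at TCP z 35.6, which is the predicted seat height. I release it and rise.

Request:
move_arm(fingers=-1, motion=[0, 0, 0, 0, 0, 0, 0, 0, 0, 0, 0, 0, 0, 0, 0, 0, 0, 0, 0, 0, 0, 0, 0, 0, 0, 0, 0, 0, 0, 0, 0, 0, 0, 0, 0, 0, 0, 0, 0, 0, 0, 0, 0, 0, 0, 0, 0, 0])

```text
time_s: 23.07
eef_pos: [604.3, 200.9, 35.2]
tool_rot: [180.0, 0.0, -165.9]
contact_force: [-0.4, -0.1, 0.0]
gripper_width: 85.5
finger_force: 0.0
```

Request:
move_arm(motion=[0, 0, -0.05, 0, 0, 0, 0, 0, -0.15, 0, 0, 0, 0, 0, -0.3, 0, 0, 0, 0, 0, -0.45, 0, 0, 0, 0, 0, -0.6, 0, 0, 0, 0, 0, -0.75, 0, 0, 0, 0, 0, -0.9, 0, 0, 0, 0, 0, -1, 0, 0, 0])

```text
time_s: 23.73
eef_pos: [605.0, 201.1, 138.2]
tool_rot: [180.0, 0.2, -165.9]
contact_force: [0.1, 0.6, 0.0]
gripper_width: 85.4
finger_force: 0.0
```

Request:
move_arm(motion=[-0.1, 0, -0.05, 0, 0, 0, -0.2, 0, -0.1, 0, 0, 0, -0.3, 0, -0.2, 0, 0, 0, -0.4, 0, -0.3, 0, 0, 0, -0.45, 0, -0.35, 0, 0, 0, -0.45, 0, -0.4, 0, 0, 0, -0.45, 0, -0.4, 0, 0, 0, -0.45, 0, -0.4, 0, 0, 0])

```text
time_s: 24.4
eef_pos: [647.6, 211.8, 175.5]
tool_rot: [180.0, 0.0, -165.9]
contact_force: [-0.6, -0.8, -0.2]
gripper_width: 85.3
finger_force: 0.0
```

```bash
python3 - <<'E'
from h import *
c,s=snap('wrist','w4'); print(s['eef_pos'],s['tool_rot'],s['contact_force'])
b,_=snap('side','s4')
a=cv2.resize(c['img'][60:290,140:380,::-1],(400,383),interpolation=3)
u,v=map(int,proj(b,s,[600,200,40])); print(u,v)
d=cv2.resize(b['img'][v-45:v+45,u-47:u+47,::-1],(400,383),interpolation=3)
cv2.imwrite('pics/end.png',np.hstack([a,d]))
# predicted seated features
X=np.array([np.cos(np.radians(14.2)),np.sin(np.radians(14.2)),0]);Y=np.array([-X[1],X[0],0]);S=np.array([599.8,200.1,20])
for n,p in (('btn-x',S-12*X+42*np.array([0,0,1])),('ridge back',S-24*X+[0,0,44])): 
    q=proj(c,s,p); print(n,q,'in crop',(q[0]-140)*400/240,(q[1]-60)*400/240)
E
```

```text
[647.59346926 211.83068878 175.4881857 ] [ 1.79980310e+02  1.66032244e-02 -1.65922171e+02] [-0.56565662 -0.83494093 -0.15873136]
184 306
btn-x (np.float64(255.53916441337336), np.float64(115.77876841789012)) in crop 192.56527402228895 92.96461402981687
ridge back (np.float64(255.50134262198517), np.float64(100.974772406306)) in crop 192.50223770330862 68.29128734384334
```

View pics/end.png

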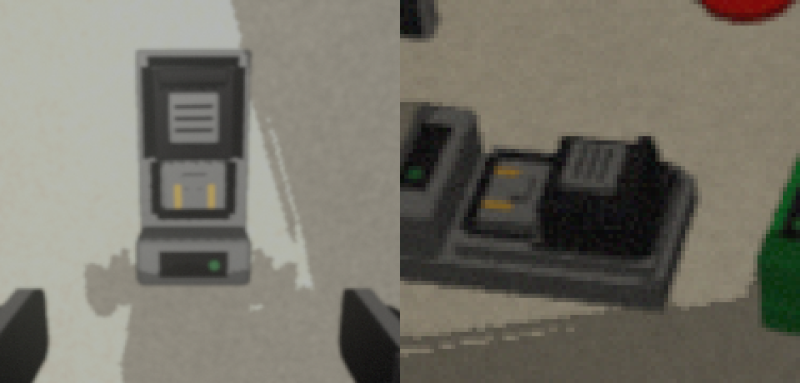

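The battery lies level in the grey charger's pocket. Its button edge is at crop (192,93), matching the predicted seated position, and the tongue lies within the slot. The gripper is clear of it, so I hand in.

```bash
python3 -c "
from bench import bot
print(bot.close_job())"
```

```text
the job is handed in; nothing more can be done
None
```

The black battery is off the tool and lies flat in the grey charger's pocket, released with the gripper clear of it; the job was handed in at about 24 s, and the bottle, tube and tray were not touched.

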